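# Return the reground paper-drill bits to their pots

## Task

The hollow paper-drill bits are back from regrinding in their spring clip strip. Pull out the four bits with coloured collars one at a time and lower each, cutting edge down, onto the floor of the storage pot of its own colour; never drop one, the fresh edges chip. Leave the two black sharpeners clipped in the strip.

Things in the scene. Friction and masses are not known exactly. Their poses are not given: they have to be found in the camera images.
- bit_red: Loose hollow drill bit, red collar, 112 mm long, 35 to 100 g. Origin: centre of the cutting edge at the bottom; z up along it; at first x is across the strip. In mm above the origin: tube 10 wide to 42, detent bead 16 wide at 42, neck 11 wide to 58, red collar 26 wide to 66, steel shank 14 wide to 112 (grip here). Pulled straight up with 5 to 10 N it snaps free; clear at 65 mm.
- bit_yellow: Loose hollow drill bit, yellow collar, 112 mm long, 35 to 100 g. Origin: centre of the cutting edge at the bottom; z up along it; at first x is across the strip. In mm above the origin: tube 8 wide to 42, detent bead 16 wide at 42, neck 11 wide to 58, yellow collar 26 wide to 66, steel shank 14 wide to 112 (grip here). Pulled straight up with 5 to 10 N it snaps free; clear at 65 mm.
- bit_blue: Loose hollow drill bit, blue collar, 112 mm long, 35 to 100 g. Origin: centre of the cutting edge at the bottom; z up along it; at first x is across the strip. In mm above the origin: tube 6 wide to 42, detent bead 16 wide at 42, neck 11 wide to 58, blue collar 26 wide to 66, steel shank 14 wide to 112 (grip here). Pulled straight up with 5 to 10 N it snaps free; clear at 65 mm.
- bit_green: Loose hollow drill bit, green collar, 112 mm long, 35 to 100 g. Origin: centre of the cutting edge at the bottom; z up along it; at first x is across the strip. In mm above the origin: tube 7 wide to 42, detent bead 16 wide at 42, neck 11 wide to 58, green collar 26 wide to 66, steel shank 14 wide to 112 (grip here). Pulled straight up with 5 to 10 N it snaps free; clear at 65 mm.
- sharpener_1: Black sharpener, loose, one of two that stay clipped in the strip: collar as the bits', black hexagonal head 26 mm wide, top at 112. Origin: lower tip, 5 mm above the bench; z up, x across the strip, y along it. The strip: an aluminium channel fixed to the bench, 360 mm long, 26 wide, top edge 63 high, on a foot plate 60 wide.
- sharpener_2: Black sharpener, loose, one of two that stay clipped in the strip: collar as the bits', black hexagonal head 26 mm wide, top at 112. Origin: lower tip, 5 mm above the bench; z up, x across the strip, y along it. The strip: six clips in a row 56 mm apart, in varying order of contents; spring leaves close along the row over each bead; collars rest on its top edge.
- pot_red: Red plastic pot, fixed upright. Origin: centre of its underside, on the bench. Round, 60 mm high, 33 mm wide inside, flaring in the top 14 mm to a 40 mm mouth (47 outside); inner floor 8 mm above the origin; foot 56 mm wide. Home of the bit with the red collar, which may lean in it by up to 30 degrees when let go.
- pot_yellow: Yellow plastic pot, fixed upright. Origin: centre of its underside, on the bench. Round, 60 mm high, 33 mm wide inside, flaring in the top 14 mm to a 40 mm mouth (47 outside); inner floor 8 mm above the origin; foot 56 mm wide. Home of the bit with the yellow collar, which may lean in it by up to 30 degrees when let go.
- pot_blue: Blue plastic pot, fixed upright. Origin: centre of its underside, on the bench. Round, 60 mm high, 33 mm wide inside, flaring in the top 14 mm to a 40 mm mouth (47 outside); inner floor 8 mm above the origin; foot 56 mm wide. Home of the bit with the blue collar, which may lean in it by up to 30 degrees when let go.
- pot_green: Green plastic pot, fixed upright. Origin: centre of its underside, on the bench. Round, 60 mm high, 33 mm wide inside, flaring in the top 14 mm to a 40 mm mouth (47 outside); inner floor 8 mm above the origin; foot 56 mm wide. Home of the bit with the green collar, which may lean in it by up to 30 degrees when let go.

How it is judged:
By the outcome, as a careful person would: the job done as asked, in the order asked, and still so for the second after the job is handed in, with the robot touching nothing.
It also fails if it takes over 96 s, if anything falls off the work surface, if the arm or the gripper's body presses on something with over 40 N, if the wrist force passes 120 N, or if a joint passes its speed limit or range.

## Robot

A 6-joint arm with a two-finger parallel gripper is mounted at the origin on the work surface. World frame = base frame: x ahead of the robot, y to its left, z up, the work surface at z = 0. Lengths are in m, angles in rad, forces in N, time in s.
With the tool pointing down it reaches from about 0.35 to 0.975 m from the base axis. Payload 4.9 kg.
Tool frame: the origin (TCP) lies at the very end of the fingers, on their centre line; the grasp point (between the pads) lies 19 mm behind it; x points along the fingers, y is the direction in which the jaws open and shut, and the axes are right-handed (so a half turn about x gives the same grasp; the last joint's range is limited). The gripper opens to 85 mm and grips with 20 to 120 N. Pads are 22 mm wide; open, the fingers measure 114 mm over their backs; the gripper's body (76 mm by 85 mm) begins 54 mm behind the grasp point. The pads swing forward as they close: fully open they stand 13 mm farther back than shut.
Start: joints at [-1.253, 0.053, 1.613, -0, 1.476, -0.119], TCP at [0.264, -0.566, 0.231] pointing down, gripper open.
Joint ranges: [-3.01, 3.01], [-1.01, 2.22], [0.06, 2.58], [-1.02, 4.17], [0.09, 2.62], [-3.14, 3.14]. Speed limits (rad/s): [2.57, 2.57, 3.14, 3.14, 3.14, 3.14].

## Interface

Orientations are given as a rotation vector (axis times angle).
In Python, from station import ctrl, get_image, calibration, finish_job, search_frame, cut_out, mark_of gives the robot as it stands. The module is installed in compiled form; this text tells all that it offers.
- The arm moves only by the tool arm_command, never from a script. Its argument "plan" is a list that holds one entry, the list of rows, each a list of 7 numbers: the shift along the tool's x, y, z in m, then the turn, a rotation vector about the tool's x, y, z in degrees, then the finger opening in m, from 0 to 0.0854. A call has 1 to 20 rows; each row shifts and turns the pose as measured when the row begins, along the tool's axes as they then stand; what a row does not reach is not made up. A row lasts 1/12 s, in which the tool goes at most 41.7 mm and 7.16 degrees, less where a joint would pass 70% of its speed; a pose out of reach is approached as far as the arm can. A call with a gripper value outside its range is refused whole. The fingers move at their own pace and stop on an object; "squeeze" is the grip in N (left out, the last holds). Time passes only in rows, so rows that do not move let the fingers close. It gives the time, the measured TCP pose, the force and the opening at its end, in the units of the state.
- ctrl.get_obs(): the state, without advancing time (a new reading comes with each control period).
- get_image(name): name is "scene" or "top" or "wrist"; returns the picture (420x560x3 uint8, red, green, blue); there is no depth.
- calibration(name): a dict with "fx", "fy", "cx", "cy" (pixels), "cam_to_world" (4x4, takes a point from camera to world coordinates); the wrist camera has in their place "hand_eye" (4x4, takes a point from camera to tool coordinates, whose origin is the TCP and whose axes are the tool frame's). Camera axes: x right, y down, z forward; pixel columns grow to the right and rows downward; lengths in m; the calibration is good to about 2 mm. A picture is of the moment at which its call begins: read the wrist's pose just before it. calibration takes no time and is no camera call.
- finish_job(): hands the job in, once; it reports no verdict.
Trained networks look in the newest picture that a camera, given by its name, has taken for a name from the list of things; names that differ only in an ending like _2 or _b are one class to them, and where a whole thing is asked for, a point or a joint stands for the part that bears it (a point fixed in the world has none). Each returns a list of dicts, best first, with "conf" (0 to 1); they miss things now and then, are a little off and sometimes report something else, mostly with a low value. They report only what shows in the picture. A call takes as long as a camera call.
- search_frame(camera, thing): "at" ([x, y, z] in m, in the coordinates of the camera as it stood for that picture, good to about 4 mm: the middle of the surface that is visible of it).
- cut_out(camera, thing): "mask" (420x560 bool, what is visible of it).
- mark_of(camera, thing): "at" ([x, y, z] in m, in the coordinates of the camera as it stood for that picture, good to about 4 mm: a listed point, or the origin of a listed thing).
The state is a dict: "t": time; "q": joint angles; "dq": joint speeds; "effort": joint torques, N m; "tool_pos": TCP position; "tool_rot": TCP orientation; "contact_force": force on the tool from outside, world axes, zero at the start; "wrist_torque": the same for the moment, N m; "opening": finger opening in m.
Only numpy, scipy, OpenCV 4.12 (cv2) and the standard library are available. Lean on these libraries where they do the work, as an engineer would, in place of code of your own. Each camera call takes 0.05 s, during which the arm holds its last target. There are 200 camera calls.

## Working session

There is one attempt and no reset: what is moved stays moved. The work goes in short steps, Python scripts to look and compute and a tool call to move; the robot and the scene stay as the last step left them, time stands still between calls to the robot, and variables do not carry over. Pictures are saved under pics/ and viewed, about 12 in all and at most 16, crops included, and the job is handed in when it is done.

Besides the shell and the picture viewer there is one more tool, called after "Emit:" by a JSON object that holds its "fn" and its "kwargs". arm_command: Moves the arm, as the interface text tells. Its arguments: {"type":"object","properties":{"plan":{"type":"array","items":{"type":"array","items":{"type":"array","items":{"type":"number"}}}},"squeeze":{"type":"number"}},"required":["plan"]}

```bash
mkdir -p pics; cat > h.py <<'E'
import numpy as np, cv2
from scipy.spatial.transform import Rotation as R
from station import ctrl, get_image, calibration, finish_job, search_frame, cut_out, mark_of
def T(cam):
    c=calibration(cam)
    if cam!="wrist": return np.array(c["cam_to_world"])
    o=ctrl.get_obs(); M=np.eye(4); M[:3,:3]=R.from_rotvec(o["tool_rot"]).as_matrix(); M[:3,3]=o["tool_pos"]
    return M@np.array(c["hand_eye"])
def w(M,p): return (M@np.r_[p,1])[:3]
def save(cam,name):
    im=get_image(cam); cv2.imwrite("pics/"+name,im[:,:,::-1]); return im
E
python3 - <<'E'
from h import *
np.set_printoptions(precision=4,suppress=True)
o=ctrl.get_obs(); print(o)
ims=[]
for cam in ["scene","top"]:
    save(cam,cam+"0.png"); M=T(cam); print(cam,M, calibration(cam)["fx"])
    for n in ["bit_red","bit_yellow","bit_blue","bit_green","sharpener_1","pot_red","pot_yellow","pot_blue","pot_green"]:
        for d in mark_of(cam,n)[:2]: print(n,round(d["conf"],2),w(M,d["at"]))
E
```

```text
{'t': 0.0, 'q': array([-1.253 ,  0.0534,  1.6143,  0.    ,  1.4761, -0.119 ]), 'dq': array([-0.0013, -0.0003, -0.0005,  0.0009,  0.    ,  0.0006]), 'effort': array([ -0.0014, -39.3678, -37.0179,  -0.0002,   0.007 ,   0.    ]), 'tool_pos': array([ 0.2642, -0.5657,  0.2301]), 'tool_rot': array([ 1.9803,  0.4417, -1.9807]), 'contact_force': array([ 0.1786, -0.0613,  0.1027]), 'wrist_torque': array([ 0.0178, -0.0395,  0.0203]), 'opening': 0.08551246583400392}
scene [[-0.5182  0.679  -0.52    1.0046]
 [ 0.8552  0.4185 -0.3058  0.2739]
 [ 0.01   -0.6032 -0.7975  0.727 ]
 [ 0.      0.      0.      1.    ]] 452.540539120648
bit_red 0.61 [0.6193 0.1944 0.0051]
bit_red 0.56 [0.6406 0.0198 0.008 ]
bit_yellow 0.56 [ 0.6527 -0.0888  0.0073]
bit_blue 0.8 [ 0.6431 -0.0388  0.0091]
bit_green 0.52 [0.6321 0.0768 0.0038]
sharpener_1 0.67 [0.64   0.0223 0.0069]
sharpener_1 0.6 [0.6241 0.1346 0.0039]
pot_red 0.65 [ 0.455  -0.082  -0.0012]
pot_yellow 0.8 [ 0.4773  0.063  -0.0016]
pot_blue 0.57 [ 0.4299  0.2073 -0.0055]
pot_green 0.91 [ 0.4329 -0.2037  0.0022]
top [[-0.001  -0.9906  0.1367  0.4287]
 [-0.9999  0.0024  0.0101 -0.0141]
 [-0.0103 -0.1367 -0.9906  0.9454]
 [ 0.      0.      0.      1.    ]] 447.3151044932747
bit_red 0.57 [0.6215 0.1869 0.0058]
bit_yellow 0.66 [ 0.6569 -0.0867  0.0059]
bit_blue 0.57 [ 0.6483 -0.0314  0.0011]
bit_blue 0.41 [0.6197 0.1882 0.0064]
bit_green 0.48 [0.6341 0.0778 0.0038]
sharpener_1 0.81 [0.6375 0.0215 0.004 ]
sharpener_1 0.6 [0.628  0.1328 0.0061]
pot_red 0.9 [ 0.4544 -0.079   0.0012]
pot_yellow 0.79 [ 0.4745  0.0607 -0.002 ]
pot_yellow 0.39 [0.6382 0.0213 0.0069]
pot_blue 0.59 [0.4365 0.2108 0.0006]
pot_green 0.94 [ 0.4416 -0.2085  0.0063]
```

View pics/scene0.png

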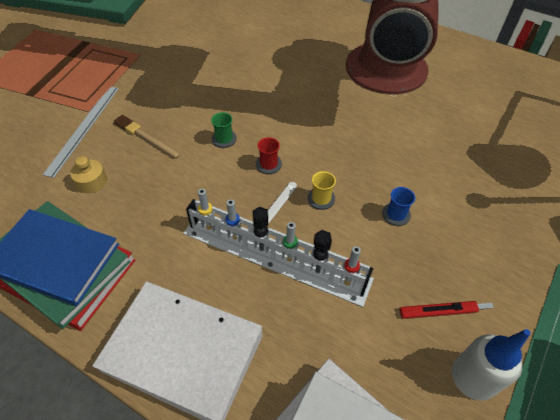

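View pics/top0.png

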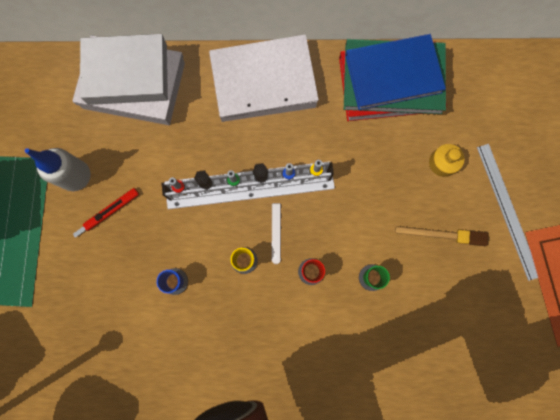

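```bash
python3 - <<'E'
from h import *
np.set_printoptions(precision=4,suppress=True)
o=ctrl.get_obs(); print(R.from_rotvec(o["tool_rot"]).as_matrix())
# fit line of 6 clips at 56 mm: k: yellow0 blue1 sharp2 green3 sharp4 red5
S=np.array([[.6527,-.0888],[.6431,-.0388],[.64,.0223],[.6321,.0768],[.6241,.1346],[.6193,.1944]])
Tt=np.array([[.6569,-.0867],[.6483,-.0314],[.6375,.0215],[.6341,.0778],[.628,.1328],[.6215,.1869]])
P=(S+Tt)/2; k=np.arange(6)-2.5
d=(k[:,None]*P).sum(0); a=np.arctan2(d[1],d[0]); print(np.degrees(a))
for Q in (S,Tt,P): print(Q.mean(0)+.056*k[:,None]*np.r_[np.cos(a),np.sin(a)])
E
```

```text
[[ 0.      0.423  -0.9061]
 [ 0.     -0.9061 -0.423 ]
 [-1.      0.     -0.    ]]
96.90474627064405
[[ 0.652  -0.0889]
 [ 0.6453 -0.0333]
 [ 0.6386  0.0223]
 [ 0.6319  0.0779]
 [ 0.6251  0.1335]
 [ 0.6184  0.1891]]
[[ 0.6545 -0.0888]
 [ 0.6478 -0.0332]
 [ 0.6411  0.0224]
 [ 0.6344  0.0779]
 [ 0.6276  0.1335]
 [ 0.6209  0.1891]]
[[ 0.6533 -0.0889]
 [ 0.6466 -0.0333]
 [ 0.6398  0.0223]
 [ 0.6331  0.0779]
 [ 0.6264  0.1335]
 [ 0.6196  0.1891]]
```

The scene view shows the strip from (190,220) to (370,290), in the order yellow, blue, sharpener, green, sharpener, red. The pots sit above it, green (223,128), red (268,153), yellow (322,188) and blue (399,205), and the top view agrees. Next I move over the yellow end.

Emit:
{"fn": "arm_command", "kwargs": {"plan": [[[0, -0.0168, -0.0346, 0, 0, 0, 0.085], [0, -0.0168, -0.0346, 0, 0, 0, 0.085], [0, -0.0168, -0.0346, 0, 0, 0, 0.085], [0, -0.0168, -0.0346, 0, 0, 0, 0.085], [0, -0.0168, -0.0346, 0, 0, 0, 0.085], [0, -0.0168, -0.0346, 0, 0, 0, 0.085], [0, -0.0168, -0.0346, 0, 0, 0, 0.085], [0, -0.0168, -0.0346, 0, 0, 0, 0.085], [0, -0.0168, -0.0346, 0, 0, 0, 0.085], [0, -0.0168, -0.0346, 0, 0, 0, 0.085], [0, -0.0168, -0.0346, 0, 0, 0, 0.085], [0, -0.0168, -0.0346, 0, 0, 0, 0.085], [0, -0.0168, -0.0346, 0, 0, 0, 0.085], [0, -0.0168, -0.0346, 0, 0, 0, 0.085], [0, -0.0168, -0.0346, 0, 0, 0, 0.085], [0, -0.0168, -0.0346, 0, 0, 0, 0.085]]]}}

```text
t: 2.33
tool_pos: [0.6674, -0.0749, 0.2323]
tool_rot: [1.988, 0.418, -1.982]
contact_force: [-0.2, 0.1, -0.2]
opening: 0.0848
```

Emit:
{"fn": "arm_command", "kwargs": {"plan": [[[0, 0, 0, -7, 0, 0, 0.085], [0, 0, 0, -7, 0, 0, 0.085], [0, 0, 0, -7, 0, 0, 0.085], [0, 0, 0, -7, 0, 0, 0.085], [0, 0, 0, -7, 0, 0, 0.085], [0, 0, 0, -7, 0, 0, 0.085], [0, 0, 0, -7, 0, 0, 0.085], [0, 0, 0, -7, 0, 0, 0.085], [0, 0, 0, -7, 0, 0, 0.085], [0, 0, 0, -7, 0, 0, 0.085], [0, 0, 0, -2, 0, 0, 0.085]]]}}

```text
t: 3.25
tool_pos: [0.6724, -0.0639, 0.2302]
tool_rot: [1.101, 1.269, -1.101]
contact_force: [0.3, -0.9, 0.5]
opening: 0.085
```

```bash
cat >> h.py <<'E'
np.set_printoptions(precision=4,suppress=True)
# go(): remaining shift in tool axes and turn to target (x,y,z), jaws along yaw a
def go(p,yaw=6.9):
    o=ctrl.get_obs(); Rm=R.from_rotvec(o["tool_rot"]).as_matrix()
    y=np.r_[np.cos(np.radians(yaw)),np.sin(np.radians(yaw)),0]; x=np.r_[0,0,-1.]; G=np.c_[x,y,np.cross(x,y)]
    print("t",o["t"],"at",o["tool_pos"],"F",o["contact_force"],"open",o["opening"])
    print("shift",Rm.T@(np.array(p)-o["tool_pos"]),"turn",np.degrees(R.from_matrix(Rm.T@G).as_rotvec()))
E
python3 - <<'E'
from h import *
go([.6533,-.0889,.2]); print(ctrl.get_obs()["q"])
save("wrist","w1.png"); M=T("wrist")
print(M)
for n in ["bit_yellow","bit_blue","bit_green","sharpener_1"]:
    for d in mark_of("wrist",n)[:2]: print(n,round(d["conf"],2),w(M,d["at"]))
E
```

```text
t 3.25 at [ 0.6724 -0.0639  0.2302] F [ 0.3012 -0.874   0.4884] open 0.08503834361914497
shift [ 0.0302 -0.0226  0.0218] turn [ 1.3977  0.247  -0.1902]
[-0.2036  0.1673  1.4912 -0.003   1.4785 -0.3481]
[[ 0.9896  0.1355  0.0488  0.6602]
 [ 0.144  -0.9396 -0.3104  0.0153]
 [ 0.0038  0.3142 -0.9494  0.3729]
 [ 0.      0.      0.      1.    ]]
bit_blue 0.91 [ 0.6436 -0.0332  0.0059]
bit_blue 0.62 [ 0.4428 -0.2081  0.0032]
bit_green 0.79 [0.6351 0.0774 0.0021]
sharpener_1 0.81 [0.6393 0.0204 0.0085]
```

View pics/w1.png

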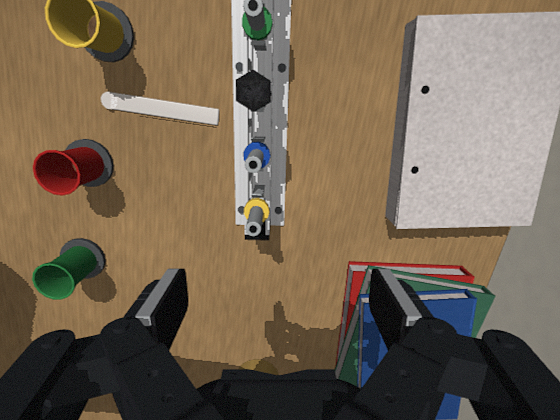

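```bash
python3 - <<'E'
from h import *
# predicted pixel of each bit's shank top and collar top from fitted clip positions
P=np.array([[.6533,-.0889],[.6466,-.0333],[.6398,.0223],[.6331,.0779],[.6264,.1335],[.6196,.1891]])
M=T("wrist");c=calibration("wrist")
for p in P:
    for z in (.117,.071):
        q=(np.linalg.inv(M)@np.r_[p,z,1])[:3]; print(p,z,q[:2]/q[2]*[c["fx"],c["fy"]]+[c["cx"],c["cy"]],c["fx"]/q[2])
E
```

```text
[ 0.6533 -0.0889] 0.117 [251.9491 228.5139] 1154.3482446372707
[ 0.6533 -0.0889] 0.071 [255.3564 211.4819] 996.173062914835
[ 0.6466 -0.0333] 0.117 [251.5308 164.2739] 1233.201419784867
[ 0.6466 -0.0333] 0.071 [255.1977 155.5637] 1054.3524197274962
[0.6398 0.0223] 0.117 [250.9195  90.5942] 1323.6434535640146
[0.6398 0.0223] 0.071 [254.9081  92.6922] 1119.7676706106583
[0.6331 0.0779] 0.117 [250.3534   5.2751] 1428.370852696327
[0.6331 0.0779] 0.071 [254.6988  21.5222] 1193.8157050870525
[0.6264 0.1335] 0.117 [249.6902 -94.7051] 1551.0942870586985
[0.6264 0.1335] 0.071 [254.4598 -59.7269] 1278.3505110083952
[0.6196 0.1891] 0.117 [ 248.7334 -213.5132] 1696.9312947956876
[0.6196 0.1891] 0.071 [ 254.0477 -153.3851] 1375.7978208330214
```

The wrist view shows the shank tops of yellow (254,229), blue (253,164), sharpener (253,91) and green (253,6). These are within 2 px of my clip line, so I shift it by +1.5 mm in x. I now go above yellow.

Emit:
{"fn": "arm_command", "kwargs": {"plan": [[[0.01, -0.007, 0.007, 1.4, 0.25, -0.2, 0.06], [0.02, -0.007, 0.007, 0, 0, 0, 0.06], [0.02, -0.004, 0.006, 0, 0, 0, 0.06], [0.01, 0, 0, 0, 0, 0, 0.06], [0, 0, 0, 0, 0, 0, 0.06], [0, 0, 0, 0, 0, 0, 0.06]]], "squeeze": 50}}

```text
t: 4.0
tool_pos: [0.6554, -0.0886, 0.1669]
tool_rot: [1.132, 1.257, -1.132]
contact_force: [-0.5, 0.9, -0.1]
opening: 0.0596
```

```bash
python3 - <<'E'
from h import *
go([.6548,-.0889,.08])
E
```

```text
t 4.0 at [ 0.6554 -0.0886  0.1669] F [-0.5034  0.8767 -0.1372] open 0.059555384076541984
shift [ 0.0869 -0.0007  0.0002] turn [-0.8916 -0.0053 -0.0016]
```

Emit:
{"fn": "arm_command", "kwargs": {"plan": [[[0.02, 0, 0, -0.5, 0, 0, 0.04], [0.02, 0, 0, 0, 0, 0, 0.04], [0.02, 0, 0, 0, 0, 0, 0.04], [0.015, 0, 0, 0, 0, 0, 0.04], [0.006, 0, 0, 0, 0, 0, 0.04], [0, 0, 0, 0, 0, 0, 0.04], [0, 0, 0, 0, 0, 0, 0.04]]]}}

```text
t: 4.58
tool_pos: [0.6611, -0.0887, 0.0913]
tool_rot: [1.13, 1.249, -1.119]
contact_force: [0.6, -1.2, 0.5]
opening: 0.0401
```

```bash
python3 - <<'E'
from h import *
go([.6548,-.0889,.08]); save("wrist","w2.png")
E
```

```text
t 4.5833 at [ 0.6611 -0.0887  0.0913] F [ 0.5887 -1.2369  0.5219] open 0.040097207477526736
shift [ 0.0112 -0.0064 -0.0005] turn [-0.4623  0.2045 -0.6708]
```

View pics/w2.png

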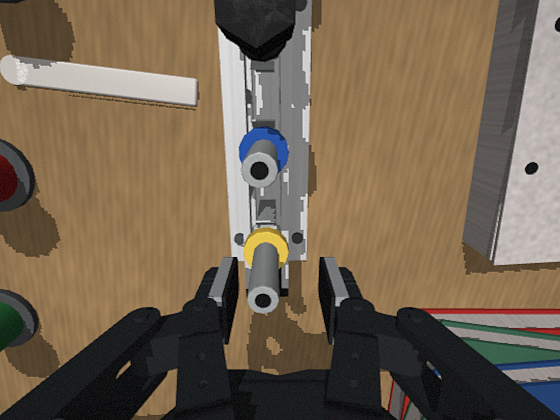

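The yellow shank (263,300) lies left of the jaw middle (about 280), which matches the measured 6 mm drift. I correct that and go down.

Emit:
{"fn": "arm_command", "kwargs": {"plan": [[[0, -0.0065, -0.0005, -0.4, 0.2, -0.7, 0.04], [0, 0, 0, 0, 0, 0, 0.04], [0.005, 0, 0, 0, 0, 0, 0.04], [0.005, 0, 0, 0, 0, 0, 0.04], [0, 0, 0, 0, 0, 0, 0.04]]]}}

```text
t: 5.05
tool_pos: [0.6574, -0.0896, 0.0868]
tool_rot: [1.122, 1.256, -1.116]
contact_force: [0.0, 0.7, 0.6]
opening: 0.0399
```

```bash
python3 - <<'E'
from h import *
go([.6548,-.0889,.08])
E
```

```text
t 5.05 at [ 0.6574 -0.0896  0.0868] F [0.0425 0.7072 0.6115] open 0.039933146094406076
shift [ 0.0068 -0.0025 -0.0011] turn [-0.0156  0.1842 -0.4189]
```

Emit:
{"fn": "arm_command", "kwargs": {"plan": [[[0.002, -0.002, -0.001, 0, 0.2, -0.5, 0.04], [0.003, -0.001, 0, 0, 0, 0, 0.04], [0.004, 0, 0, 0, 0, 0, 0.03], [0, 0, 0, 0, 0, 0, 0.03]]]}}

```text
t: 5.38
tool_pos: [0.6539, -0.0889, 0.0767]
tool_rot: [1.119, 1.266, -1.122]
contact_force: [-0.0, 0.1, -0.6]
opening: 0.0297
```

```bash
python3 - <<'E'
from h import *
go([.6548,-.0889,.08])
E
```

```text
t 5.3833 at [ 0.6539 -0.0889  0.0767] F [-0.0377  0.0583 -0.6114] open 0.029719748540009538
shift [-0.0033  0.0009  0.0001] turn [-0.0208 -0.0441  0.1486]
```

Emit:
{"fn": "arm_command", "kwargs": {"plan": [[[-0.002, 0.0005, 0, 0, 0, 0, 0.02], [0, 0, 0, 0, 0, 0, 0.016], [0, 0, 0, 0, 0, 0, 0.008], [0, 0, 0, 0, 0, 0, 0.005], [0, 0, 0, 0, 0, 0, 0.005], [0, 0, 0, 0, 0, 0, 0.005]]], "squeeze": 50}}

```text
t: 5.88
tool_pos: [0.6542, -0.0888, 0.0782]
tool_rot: [1.119, 1.267, -1.122]
contact_force: [-0.4, 0.4, -0.7]
opening: 0.013
```

```bash
python3 - <<'E'
from h import *
go([.6548,-.0889,.16])
E
```

```text
t 5.8833 at [ 0.6542 -0.0888  0.0782] F [-0.4117  0.4062 -0.716 ] open 0.012952473742064938
shift [-0.0818  0.0003  0.0001] turn [-0.0184 -0.0666  0.2025]
```

Emit:
{"fn": "arm_command", "kwargs": {"plan": [[[-0.003, 0, 0, 0, 0, 0, 0.005], [-0.004, 0, 0, 0, 0, 0, 0.005], [-0.006, 0, 0, 0, 0, 0, 0.005], [-0.008, 0, 0, 0, 0, 0, 0.005], [-0.01, 0, 0, 0, 0, 0, 0.005], [-0.012, 0, 0, 0, 0, 0, 0.005], [-0.015, 0, 0, 0, 0, 0, 0.005], [-0.015, 0, 0, 0, 0, 0, 0.005], [-0.01, 0, 0, 0, 0, 0, 0.005], [-0.005, 0, 0, 0, 0, 0, 0.005]]]}}

```text
t: 6.72
tool_pos: [0.654, -0.0887, 0.1763]
tool_rot: [1.119, 1.266, -1.122]
contact_force: [0.1, 0.0, 0.6]
opening: 0.0129
```

```bash
python3 - <<'E'
from h import *
go([.476,.062,.165]); save("scene","s1.png")
E
```

```text
t 6.7167 at [ 0.654  -0.0887  0.1763] F [0.1375 0.0469 0.6296] open 0.012899673374772653
shift [ 0.012  -0.1587 -0.171 ] turn [-0.0198 -0.0514  0.1781]
```

View pics/s1.png

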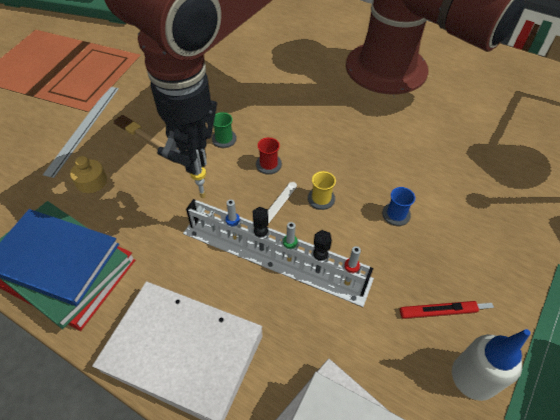

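The yellow bit is out and hangs straight at (200,182), and clip 1 at (200,215) is empty. I carry it to the yellow pot.

Emit:
{"fn": "arm_command", "kwargs": {"plan": [[[0, -0.015, 0, 0, 0, 0, 0.005], [0, -0.025, 0, 0, 0, 0, 0.005], [0, -0.03, -0.005, 0, 0, 0, 0.005], [0, -0.025, -0.02, 0, 0, 0, 0.005], [0, -0.02, -0.03, 0, 0, 0, 0.005], [0, -0.02, -0.03, 0, 0, 0, 0.005], [0, -0.015, -0.03, 0, 0, 0, 0.005], [0, -0.005, -0.025, 0, 0, 0, 0.005], [0, 0, -0.02, 0, 0, 0, 0.005], [0, 0, -0.01, 0, 0, 0, 0.005], [0, 0, 0, 0, 0, 0, 0.005], [0, 0, 0, 0, 0, 0, 0.005]]]}}

```text
t: 7.77
tool_pos: [0.4708, 0.0651, 0.1774]
tool_rot: [1.12, 1.263, -1.125]
contact_force: [0.4, 0.2, -0.7]
opening: 0.0128
```

```bash
python3 - <<'E'
from h import *
go([.476,.062,.165]); save("wrist","w3.png"); M=T("wrist")
for n in ["pot_yellow","pot_blue","pot_red","bit_yellow"]:
    for d in mark_of("wrist",n)[:2]: print(n,round(d["conf"],2),w(M,d["at"]))
E
```

```text
t 7.7667 at [0.4708 0.0651 0.1774] F [ 0.3652  0.2304 -0.7231] open 0.012810077939166479
shift [0.0124 0.0048 0.0037] turn [-0.1852  0.0827  0.1197]
pot_yellow 0.71 [0.4785 0.0614 0.0007]
pot_blue 0.88 [ 0.4326  0.2064 -0.0036]
bit_yellow 0.59 [0.4705 0.0629 0.1066]
```

View pics/w3.png

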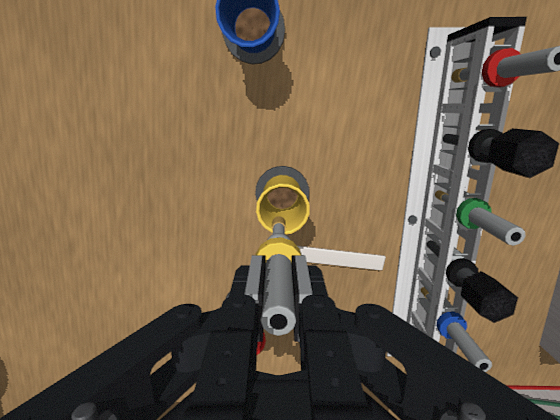

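The held bit's tip (278,228) sits over the front of the yellow pot's mouth (283,205), and a shift of about 6 mm centres it. Then I lower most of the way.

Emit:
{"fn": "arm_command", "kwargs": {"plan": [[[0, 0.006, 0.003, 0, 0, 0, 0.005], [0, 0, 0, 0, 0, 0, 0.005], [0.01, 0, 0, 0, 0, 0, 0.005], [0.01, 0, 0, 0, 0, 0, 0.005], [0.01, 0, 0, 0, 0, 0, 0.005], [0, 0, 0, 0, 0, 0, 0.005]]]}}

```text
t: 8.52
tool_pos: [0.4792, 0.0592, 0.1444]
tool_rot: [1.125, 1.26, -1.13]
contact_force: [-0.5, 0.3, -1.4]
opening: 0.0128
```

```bash
python3 - <<'E'
from h import *
go([.477,.0615,.0815])
E
```

```text
t 8.5167 at [0.4792 0.0592 0.1444] F [-0.5031  0.2544 -1.4346] open 0.012760882917687835
shift [ 0.0629 -0.0018 -0.0026] turn [-0.563   0.0873  0.127 ]
```

Emit:
{"fn": "arm_command", "kwargs": {"plan": [[[0.005, -0.002, -0.002, -0.5, 0, 0, 0.005], [0.01, 0, 0, 0, 0, 0, 0.005], [0.01, 0, 0, 0, 0, 0, 0.005], [0.01, 0, 0, 0, 0, 0, 0.005], [0.01, 0, 0, 0, 0, 0, 0.005], [0.006, 0, 0, 0, 0, 0, 0.005], [0, 0, 0, 0, 0, 0, 0.005]]]}}

```text
t: 9.1
tool_pos: [0.4745, 0.0615, 0.0854]
tool_rot: [1.116, 1.268, -1.125]
contact_force: [-0.2, -1.4, -1.3]
opening: 0.0126
```

```bash
python3 - <<'E'
from h import *
go([.477,.0615,.0815])
E
```

```text
t 9.1 at [0.4745 0.0615 0.0854] F [-0.2001 -1.4392 -1.2593] open 0.012600698433447893
shift [0.0039 0.0025 0.0003] turn [0.0358 0.0472 0.3692]
```

Lower the last few mm in 1 mm steps until contact shows.

Emit:
{"fn": "arm_command", "kwargs": {"plan": [[[0.001, 0, 0, 0, 0, 0.3, 0.005], [0.001, 0, 0, 0, 0, 0, 0.005], [0.001, 0, 0, 0, 0, 0, 0.005], [0.001, 0, 0, 0, 0, 0, 0.005], [0, 0, 0, 0, 0, 0, 0.005]]]}}

```text
t: 9.52
tool_pos: [0.4752, 0.0614, 0.0816]
tool_rot: [1.119, 1.263, -1.12]
contact_force: [0.2, 0.6, -0.4]
opening: 0.0125
```

Emit:
{"fn": "arm_command", "kwargs": {"plan": [[[0.001, 0, 0, 0, 0, 0, 0.005], [0.0005, 0, 0, 0, 0, 0, 0.005], [0, 0, 0, 0, 0, 0, 0.005]]]}}

```text
t: 9.77
tool_pos: [0.4761, 0.0614, 0.0812]
tool_rot: [1.12, 1.261, -1.118]
contact_force: [-0.8, 1.1, -1.3]
opening: 0.0124
```

Emit:
{"fn": "arm_command", "kwargs": {"plan": [[[0.001, 0, 0, 0, 0, 0, 0.005], [0.001, 0, 0, 0, 0, 0, 0.005], [0, 0, 0, 0, 0, 0, 0.005]]]}}

```text
t: 10.02
tool_pos: [0.4771, 0.0613, 0.0813]
tool_rot: [1.12, 1.26, -1.117]
contact_force: [0.3, -0.3, -1.1]
opening: 0.0128
```

Emit:
{"fn": "arm_command", "kwargs": {"plan": [[[0.003, 0, 0, 0, 0, 0, 0.005], [0.001, 0, 0, 0, 0, 0, 0.005]]]}}

```text
t: 10.18
tool_pos: [0.4791, 0.0613, 0.081]
tool_rot: [1.122, 1.257, -1.115]
contact_force: [0.1, -0.3, -0.2]
opening: 0.0124
```

```bash
python3 - <<'E'
from h import *
go([.477,.0615,.0815]); im=save("wrist","w4.png")
E
```

```text
t 10.1833 at [0.4791 0.0613 0.081 ] F [ 0.0763 -0.3388 -0.1684] open 0.012442854756273235
shift [-0.0005 -0.0021 -0.0005] turn [ 0.0486  0.1322 -0.4161]
```

View pics/w4.png

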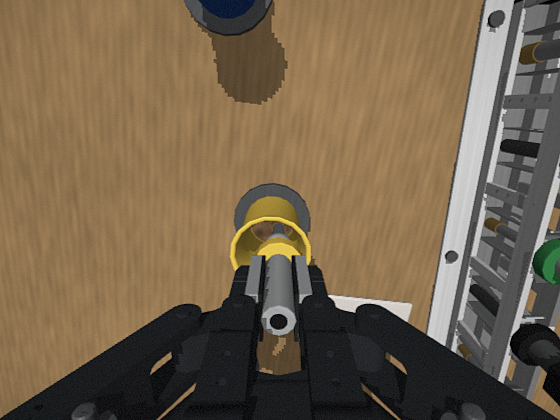

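Emit:
{"fn": "arm_command", "kwargs": {"plan": [[[0, 0, 0, 0, 0, 0, 0.018], [0, 0, 0, 0, 0, 0, 0.025], [0, 0, 0, 0, 0, 0, 0.035], [0, 0, 0, 0, 0, 0, 0.05], [0, 0, 0, 0, 0, 0, 0.07], [0, 0, 0, 0, 0, 0, 0.08], [0, 0, 0, 0, 0, 0, 0.08], [-0.01, 0, 0, 0, 0, 0, 0.08], [-0.02, 0, 0, 0, 0, 0, 0.08], [-0.03, 0, 0, 0, 0, 0, 0.08], [-0.03, 0, 0, 0, 0, 0, 0.08], [-0.02, 0, 0, 0, 0, 0, 0.08], [0, 0, 0, 0, 0, 0, 0.08]]]}}

```text
t: 11.32
tool_pos: [0.4754, 0.0615, 0.1935]
tool_rot: [1.119, 1.263, -1.12]
contact_force: [-0.2, -0.3, 1.7]
opening: 0.0799
```

```bash
python3 - <<'E'
from h import *
go([.648,-.0333,.20]); im=save("scene","s2.png"); cv2.imwrite("pics/s2c.png",cv2.resize(im[100:310,150:430,::-1],None,fx=2.5,fy=2.5))
E
```

```text
t 11.3167 at [0.4754 0.0615 0.1935] F [-0.2309 -0.2976  1.7389] open 0.07991427613976543
shift [-0.0062  0.1599  0.115 ] turn [ 0.0441  0.0722 -0.0356]
```

View pics/s2c.png

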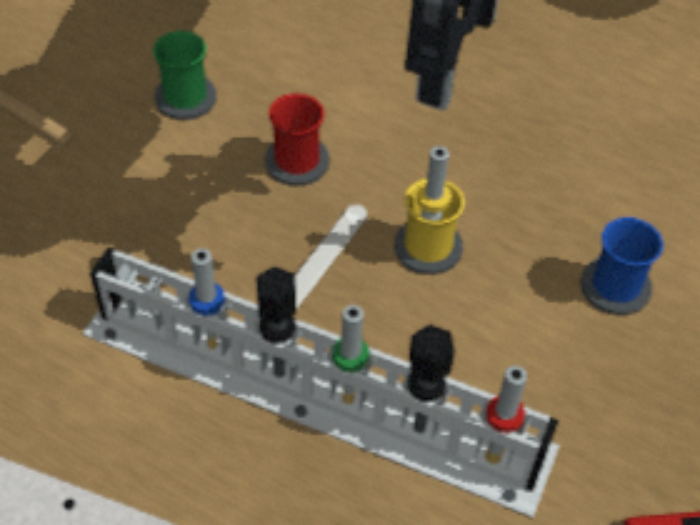

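Yellow stands in its pot at (437,200) of the crop. Next is blue, so I travel above it.

Emit:
{"fn": "arm_command", "kwargs": {"plan": [[[0, 0.02, 0.0144, 0, 0, 0, 0.06], [0, 0.028, 0.02, 0, 0, 0, 0.06], [0, 0.028, 0.02, 0, 0, 0, 0.06], [0, 0.028, 0.02, 0, 0, 0, 0.05], [0, 0.028, 0.02, 0, 0, 0, 0.05], [0.005, 0.012, 0.009, 0, 0, 0, 0.04], [0.02, 0, 0, 0, 0, 0, 0.04], [0.02, 0, 0, 0, 0, 0, 0.04], [0, 0, 0, 0, 0, 0, 0.04], [0, 0, 0, 0, 0, 0, 0.04]]]}}

```text
t: 12.2
tool_pos: [0.6313, -0.0272, 0.1315]
tool_rot: [1.113, 1.278, -1.129]
contact_force: [0.1, -0.8, 0.3]
opening: 0.0399
```

```bash
python3 - <<'E'
from h import *
go([.648,-.0333,.079])
E
```

```text
t 12.2 at [ 0.6313 -0.0272  0.1315] F [ 0.1313 -0.7703  0.2518] open 0.03988206502073343
shift [0.0522 0.0167 0.0082] turn [ 0.0939 -0.2036  0.9025]
```

Emit:
{"fn": "arm_command", "kwargs": {"plan": [[[0, 0.0165, 0.008, 0, -0.2, 0.9, 0.04], [0, 0, 0, 0, 0, 0, 0.04], [0, 0, 0, 0, 0, 0, 0.04]]]}}

```text
t: 12.45
tool_pos: [0.6467, -0.0323, 0.1299]
tool_rot: [1.117, 1.269, -1.121]
contact_force: [0.6, -0.2, -0.8]
opening: 0.04
```

```bash
python3 - <<'E'
from h import *
go([.648,-.0333,.079])
E
```

```text
t 12.45 at [ 0.6467 -0.0323  0.1299] F [ 0.5797 -0.1857 -0.7923] open 0.03999939574334539
shift [0.0509 0.0014 0.0012] turn [ 0.1351 -0.0918  0.2537]
```

Emit:
{"fn": "arm_command", "kwargs": {"plan": [[[0.012, 0, 0.001, 0, 0, 0, 0.04], [0.012, 0, 0, 0, 0, 0, 0.04], [0.012, 0, 0, 0, 0, 0, 0.04], [0.006, 0, 0, 0, 0, 0, 0.04], [0, 0, 0, 0, 0, 0, 0.04]]]}}

```text
t: 12.87
tool_pos: [0.6455, -0.0322, 0.0859]
tool_rot: [1.117, 1.269, -1.119]
contact_force: [-0.2, 0.2, -1.1]
opening: 0.04
```

```bash
python3 - <<'E'
from h import *
go([.648,-.0333,.079])
E
```

```text
t 12.8667 at [ 0.6455 -0.0322  0.0859] F [-0.1985  0.2028 -1.1335] open 0.04003681046286375
shift [0.0069 0.0024 0.0014] turn [ 0.2006 -0.0805  0.1849]
```

Emit:
{"fn": "arm_command", "kwargs": {"plan": [[[0.003, 0.0025, 0.0015, 0, 0, 0.2, 0.03], [0.003, 0, 0, 0, 0, 0, 0.025], [0, 0, 0, 0, 0, 0, 0.025]]]}}

```text
t: 13.12
tool_pos: [0.6473, -0.0332, 0.0778]
tool_rot: [1.118, 1.268, -1.118]
contact_force: [-0.7, 0.7, -0.5]
opening: 0.0247
```

```bash
python3 - <<'E'
from h import *
go([.648,-.0333,.079])
E
```

```text
t 13.1167 at [ 0.6473 -0.0332  0.0778] F [-0.7468  0.7238 -0.4768] open 0.024720939168223034
shift [-0.0012  0.0006  0.0002] turn [ 0.2124 -0.1224  0.1001]
```

Close, then lift in a separate call.

Emit:
{"fn": "arm_command", "kwargs": {"plan": [[[0, 0.0005, 0, 0, 0, 0, 0.016], [0, 0, 0, 0, 0, 0, 0.005], [0, 0, 0, 0, 0, 0, 0.005], [0, 0, 0, 0, 0, 0, 0.005], [0, 0, 0, 0, 0, 0, 0.005]]], "squeeze": 50}}

```text
t: 13.53
tool_pos: [0.6484, -0.0331, 0.0785]
tool_rot: [1.118, 1.267, -1.117]
contact_force: [0.4, 0.5, -1.0]
opening: 0.0126
```

Emit:
{"fn": "arm_command", "kwargs": {"plan": [[[-0.003, 0, 0, 0, 0, 0, 0.005], [-0.004, 0, 0, 0, 0, 0, 0.005], [-0.006, 0, 0, 0, 0, 0, 0.005], [-0.008, 0, 0, 0, 0, 0, 0.005], [-0.01, 0, 0, 0, 0, 0, 0.005], [-0.012, 0, 0, 0, 0, 0, 0.005], [-0.015, 0, 0, 0, 0, 0, 0.005], [-0.015, 0, 0, 0, 0, 0, 0.005], [-0.01, 0, 0, 0, 0, 0, 0.005], [-0.005, 0, 0, 0, 0, 0, 0.005], [0, 0, 0, 0, 0, 0, 0.005]]]}}

```text
t: 14.45
tool_pos: [0.6503, -0.0336, 0.1814]
tool_rot: [1.121, 1.26, -1.112]
contact_force: [-0.3, 0.1, -0.5]
opening: 0.0124
```

```bash
python3 - <<'E'
from h import *
go([.433,.208,.17])
E
```

```text
t 14.45 at [ 0.6503 -0.0336  0.1814] F [-0.3207  0.0691 -0.4594] open 0.012379889054411942
shift [ 0.01   -0.1858 -0.2667] turn [ 0.2124  0.0243 -0.3988]
```

Emit:
{"fn": "arm_command", "kwargs": {"plan": [[[-0.01, -0.02, 0, 0, 0, 0, 0.005], [-0.01, -0.02, 0, 0, 0, 0, 0.005], [0, -0.015, -0.012, 0, 0, 0, 0.005], [0, -0.014, -0.03, 0, 0, 0, 0.005], [0, -0.014, -0.032, 0, 0, 0, 0.005], [0, -0.014, -0.032, 0, 0, 0, 0.005], [0, -0.014, -0.032, 0, 0, 0, 0.005], [0, -0.014, -0.032, 0, 0, 0, 0.005], [0, -0.014, -0.032, 0, 0, 0, 0.005], [0, -0.014, -0.025, 0, 0, 0, 0.005], [0, -0.014, -0.02, 0, 0, 0, 0.005], [0, -0.01, -0.01, 0, 0, 0, 0.005], [0, 0, 0, 0, 0, 0, 0.005], [0, 0, 0, 0, 0, 0, 0.005]]]}}

```text
t: 15.62
tool_pos: [0.4306, 0.2076, 0.1973]
tool_rot: [1.12, 1.263, -1.119]
contact_force: [-0.2, -0.9, -0.1]
opening: 0.0122
```

```bash
python3 - <<'E'
from h import *
go([.433,.208,.17]); save("wrist","w5.png"); M=T("wrist")
for n in ["pot_blue","bit_blue"]:
    for d in mark_of("wrist",n)[:2]: print(n,round(d["conf"],2),w(M,d["at"]))
E
```

```text
t 15.6167 at [0.4306 0.2076 0.1973] F [-0.1619 -0.9354 -0.0836] open 0.012179400138195271
shift [ 0.0273  0.0024 -0.0001] turn [ 0.0298  0.0243 -0.0758]
pot_blue 0.64 [ 0.4328  0.2052 -0.001 ]
bit_blue 0.62 [0.4281 0.2064 0.1251]
```

Emit:
{"fn": "arm_command", "kwargs": {"plan": [[[0.01, 0.002, 0, 0, 0, 0, 0.005], [0.015, 0, 0, 0, 0, 0, 0.005], [0.015, 0, 0, 0, 0, 0, 0.005], [0.012, 0, 0, 0, 0, 0, 0.005], [0, 0, 0, 0, 0, 0, 0.005]]]}}

```text
t: 16.18
tool_pos: [0.4379, 0.2036, 0.1424]
tool_rot: [1.128, 1.256, -1.124]
contact_force: [-0.0, 0.2, -1.1]
opening: 0.0126
```

```bash
python3 - <<'E'
from h import *
go([.433,.207,.0825])
E
```

```text
t 16.1833 at [0.4379 0.2036 0.1424] F [-0.0094  0.2096 -1.053 ] open 0.012598925872904433
shift [ 0.0599 -0.0048 -0.004 ] turn [-0.5231  0.0565 -0.2333]
```

Emit:
{"fn": "arm_command", "kwargs": {"plan": [[[0.005, -0.005, -0.004, -0.5, 0, -0.2, 0.005], [0.01, 0, 0, 0, 0, 0, 0.005], [0.01, 0, 0, 0, 0, 0, 0.005], [0.01, 0, 0, 0, 0, 0, 0.005], [0.01, 0, 0, 0, 0, 0, 0.005], [0.005, 0, 0, 0, 0, 0, 0.005], [0, 0, 0, 0, 0, 0, 0.005]]]}}

```text
t: 16.77
tool_pos: [0.4333, 0.2059, 0.0871]
tool_rot: [1.121, 1.262, -1.123]
contact_force: [-0.3, -0.0, 0.0]
opening: 0.0128
```

```bash
python3 - <<'E'
from h import *
go([.433,.207,.0815])
E
```

```text
t 16.7667 at [0.4333 0.2059 0.0871] F [-0.258  -0.0064  0.0075] open 0.012785755619030123
shift [ 0.0056 -0.0002 -0.0011] turn [-0.1505  0.0697  0.0045]
```

Emit:
{"fn": "arm_command", "kwargs": {"plan": [[[0.002, 0, 0, 0, 0, 0, 0.005], [0.002, 0, 0, 0, 0, 0, 0.005], [0.001, 0, 0, 0, 0, 0, 0.005], [0.001, 0, 0, 0, 0, 0, 0.005], [0.001, 0, 0, 0, 0, 0, 0.005], [0, 0, 0, 0, 0, 0, 0.005]]]}}

```text
t: 17.27
tool_pos: [0.4345, 0.2064, 0.0811]
tool_rot: [1.122, 1.26, -1.12]
contact_force: [0.1, 0.1, -1.2]
opening: 0.0128
```

Emit:
{"fn": "arm_command", "kwargs": {"plan": [[[0.002, 0, 0, 0, 0, 0, 0.005], [0.002, 0, 0, 0, 0, 0, 0.005], [0, 0, 0, 0, 0, 0, 0.005]]]}}

```text
t: 17.52
tool_pos: [0.4363, 0.2071, 0.0813]
tool_rot: [1.124, 1.259, -1.118]
contact_force: [-0.9, -0.4, -0.1]
opening: 0.0128
```

The height has stalled at 81 mm, as predicted for the floor. I release and rise.

Emit:
{"fn": "arm_command", "kwargs": {"plan": [[[0, 0, 0, 0, 0, 0, 0.018], [0, 0, 0, 0, 0, 0, 0.025], [0, 0, 0, 0, 0, 0, 0.035], [0, 0, 0, 0, 0, 0, 0.05], [0, 0, 0, 0, 0, 0, 0.07], [0, 0, 0, 0, 0, 0, 0.08], [0, 0, 0, 0, 0, 0, 0.08], [-0.01, 0, 0, 0, 0, 0, 0.08], [-0.02, 0, 0, 0, 0, 0, 0.08], [-0.03, 0, 0, 0, 0, 0, 0.08], [-0.03, 0, 0, 0, 0, 0, 0.08], [-0.02, 0, 0, 0, 0, 0, 0.08], [0, 0, 0, 0, 0, 0, 0.08]]]}}

```text
t: 18.6
tool_pos: [0.4338, 0.2064, 0.1958]
tool_rot: [1.121, 1.262, -1.122]
contact_force: [0.7, 1.0, 0.6]
opening: 0.08
```

```bash
python3 - <<'E'
from h import *
go([.6211,.1891,.15]); M=T("scene"); save("scene","s3.png")
for n in ["bit_blue","bit_yellow","bit_red"]:
    for d in mark_of("scene",n)[:2]: print(n,round(d["conf"],2),w(M,d["at"]))
E
```

```text
t 18.6 at [0.4338 0.2064 0.1958] F [0.7308 0.9908 0.6057] open 0.08001439022549643
shift [0.0459 0.1839 0.0392] turn [-0.1309  0.0534 -0.0272]
bit_blue 0.75 [0.4354 0.2019 0.0119]
bit_red 0.74 [0.6182 0.1927 0.0079]
```

Blue's tip is in the blue pot near floor height. Now to red.

Emit:
{"fn": "arm_command", "kwargs": {"plan": [[[0, 0.02, 0.004, 0, 0, 0, 0.06], [0, 0.035, 0.008, 0, 0, 0, 0.06], [0, 0.038, 0.008, 0, 0, 0, 0.06], [0, 0.038, 0.008, 0, 0, 0, 0.05], [0, 0.03, 0.006, 0, 0, 0, 0.05], [0, 0.018, 0.004, 0, 0, 0, 0.04], [0.01, 0.01, 0, 0, 0, 0, 0.04], [0.02, 0.005, 0, 0, 0, 0, 0.04], [0.01, 0, 0, 0, 0, 0, 0.04], [0, 0, 0, 0, 0, 0, 0.04]]]}}

```text
t: 19.63
tool_pos: [0.6238, 0.1867, 0.1179]
tool_rot: [1.093, 1.291, -1.158]
contact_force: [-0.8, -0.3, -0.5]
opening: 0.0401
```

```bash
python3 - <<'E'
from h import *
go([.6211,.1891,.079])
E
```

```text
t 19.6333 at [0.6238 0.1867 0.1179] F [-0.7609 -0.2938 -0.4789] open 0.04006806965738934
shift [ 0.039  -0.0006 -0.0029] turn [-0.0905  0.307   2.6498]
```

Emit:
{"fn": "arm_command", "kwargs": {"plan": [[[-0.005, -0.0005, -0.003, 0, 0.3, 2.6, 0.04], [0, 0, 0, 0, 0, 0, 0.04], [0, 0, 0, 0, 0, 0, 0.04]]]}}

```text
t: 19.88
tool_pos: [0.6188, 0.1891, 0.1177]
tool_rot: [1.115, 1.27, -1.129]
contact_force: [-0.2, -0.2, -0.2]
opening: 0.0398
```

```bash
python3 - <<'E'
from h import *
go([.6211,.1891,.079]); save("wrist","w6.png")
M=T("wrist");c=calibration("wrist")
for z in (.117,.071):
    q=(np.linalg.inv(M)@np.r_[.6211,.1891,z,1])[:3]; print(q[:2]/q[2]*[c["fx"],c["fy"]]+[c["cx"],c["cy"]],c["fx"]/q[2])
E
```

```text
t 19.8833 at [0.6188 0.1891 0.1177] F [-0.1595 -0.247  -0.2288] open 0.03980199080429764
shift [0.0387 0.0027 0.0003] turn [-0.0745  0.0448  0.6028]
[282.6853 270.7632] 1963.184566387459
[282.3987 235.595 ] 1545.3798611777913
```

View pics/w6.png

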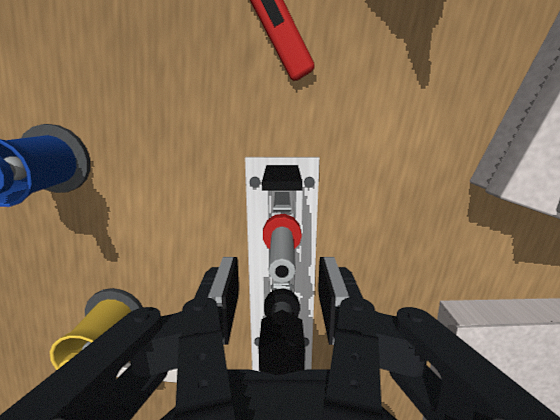

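The red shank top (283,270) and collar (282,235) match the predicted pixels, so the position stands. I descend.

Emit:
{"fn": "arm_command", "kwargs": {"plan": [[[0.008, 0.0028, 0, 0, 0, 0.6, 0.04], [0.01, 0, 0, 0, 0, 0, 0.04], [0.01, 0, 0, 0, 0, 0, 0.04], [0.005, 0, 0, 0, 0, 0, 0.04], [0, 0, 0, 0, 0, 0, 0.04]]]}}

```text
t: 20.35
tool_pos: [0.6223, 0.1898, 0.0831]
tool_rot: [1.121, 1.261, -1.119]
contact_force: [0.1, -0.8, 0.5]
opening: 0.0399
```

```bash
python3 - <<'E'
from h import *
go([.6211,.1891,.079])
E
```

```text
t 20.35 at [0.6223 0.1898 0.0831] F [ 0.0713 -0.8448  0.5451] open 0.03991351539383596
shift [ 0.0041 -0.0013  0.0005] turn [-0.0444  0.0447 -0.141 ]
```

Emit:
{"fn": "arm_command", "kwargs": {"plan": [[[0.003, -0.0015, 0.0005, 0, 0, 0, 0.03], [0.001, 0, 0, 0, 0, 0, 0.025], [0, 0, 0, 0, 0, 0, 0.025]]]}}

```text
t: 20.6
tool_pos: [0.6203, 0.1888, 0.0773]
tool_rot: [1.12, 1.262, -1.121]
contact_force: [-0.2, -0.1, 0.0]
opening: 0.0253
```

```bash
python3 - <<'E'
from h import *
go([.6211,.1891,.079])
E
```

```text
t 20.6 at [0.6203 0.1888 0.0773] F [-0.1722 -0.0588  0.034 ] open 0.025345276852196504
shift [-0.0017  0.0008 -0.0002] turn [-0.052   0.0554 -0.0111]
```

Emit:
{"fn": "arm_command", "kwargs": {"plan": [[[-0.001, 0.0007, 0, 0, 0, 0, 0.016], [0, 0, 0, 0, 0, 0, 0.005], [0, 0, 0, 0, 0, 0, 0.005], [0, 0, 0, 0, 0, 0, 0.005], [0, 0, 0, 0, 0, 0, 0.005]]], "squeeze": 50}}

```text
t: 21.02
tool_pos: [0.6214, 0.1889, 0.079]
tool_rot: [1.121, 1.262, -1.12]
contact_force: [0.0, -0.6, -0.6]
opening: 0.0126
```

Emit:
{"fn": "arm_command", "kwargs": {"plan": [[[-0.003, 0, 0, 0, 0, 0, 0.005], [-0.004, 0, 0, 0, 0, 0, 0.005], [-0.006, 0, 0, 0, 0, 0, 0.005], [-0.008, 0, 0, 0, 0, 0, 0.005], [-0.01, 0, 0, 0, 0, 0, 0.005], [-0.012, 0, 0, 0, 0, 0, 0.005], [-0.015, 0, 0, 0, 0, 0, 0.005], [-0.02, 0, 0, 0, 0, 0, 0.005], [-0.02, 0, 0, 0, 0, 0, 0.005], [-0.02, 0, 0, 0, 0, 0, 0.005], [-0.012, 0, 0, 0, 0, 0, 0.005], [-0.005, 0, 0, 0, 0, 0, 0.005], [0, 0, 0, 0, 0, 0, 0.005]]]}}

```text
t: 22.1
tool_pos: [0.6222, 0.1893, 0.2349]
tool_rot: [1.126, 1.256, -1.113]
contact_force: [-0.4, 0.5, -1.2]
opening: 0.0129
```

```bash
python3 - <<'E'
from h import *
go([.4547,-.0805,.2])
E
```

```text
t 22.1 at [0.6222 0.1893 0.2349] F [-0.3897  0.4504 -1.1703] open 0.012919505772363556
shift [ 0.0329 -0.1988  0.2479] turn [-0.0416  0.023  -0.5983]
```

Emit:
{"fn": "arm_command", "kwargs": {"plan": [[[0, -0.015, 0.01, 0, 0, 0, 0.005], [0, -0.02, 0.025, 0, 0, 0, 0.005], [0, -0.022, 0.028, 0, 0, 0, 0.005], [0, -0.022, 0.028, 0, 0, 0, 0.005], [0, -0.022, 0.028, 0, 0, 0, 0.005], [0, -0.022, 0.028, 0, 0, 0, 0.005], [0, -0.022, 0.028, 0, 0, 0, 0.005], [0, -0.022, 0.028, 0, 0, 0, 0.005], [0, -0.018, 0.025, 0, 0, 0, 0.005], [0, -0.01, 0.015, 0, 0, 0, 0.005], [0, -0.004, 0.005, 0, 0, 0, 0.005], [0, 0, 0, 0, 0, 0, 0.005], [0, 0, 0, 0, 0, 0, 0.005]]]}}

```text
t: 23.18
tool_pos: [0.4416, -0.0889, 0.2222]
tool_rot: [1.119, 1.272, -1.119]
contact_force: [0.4, -0.3, -1.8]
opening: 0.0127
```

```bash
python3 - <<'E'
from h import *
go([.4547,-.0805,.17]); save("wrist","w7.png"); M=T("wrist")
for n in ["pot_red","bit_red"]:
    for d in mark_of("wrist",n)[:2]: print(n,round(d["conf"],2),w(M,d["at"]))
E
```

```text
t 23.1833 at [ 0.4416 -0.0889  0.2222] F [ 0.3815 -0.2954 -1.7553] open 0.012652589925396085
shift [ 0.0522  0.0143 -0.0065] turn [ 0.1421 -0.2872  0.2368]
pot_red 0.79 [ 0.4541 -0.0817  0.0014]
bit_red 0.94 [ 0.4385 -0.0901  0.1518]
```

Emit:
{"fn": "arm_command", "kwargs": {"plan": [[[0, 0.014, -0.0065, 0, -0.2, 0.2, 0.005], [0, 0, 0, 0, 0, 0, 0.005], [0.015, 0, 0, 0, 0, 0, 0.005], [0.02, 0, 0, 0, 0, 0, 0.005], [0.015, 0, 0, 0, 0, 0, 0.005], [0.01, 0, 0, 0, 0, 0, 0.005], [0, 0, 0, 0, 0, 0, 0.005]]]}}

```text
t: 23.92
tool_pos: [0.4585, -0.0752, 0.1622]
tool_rot: [1.108, 1.27, -1.107]
contact_force: [-0.9, 0.6, -0.8]
opening: 0.0128
```

```bash
python3 - <<'E'
from h import *
go([.4545,-.081,.083])
E
```

```text
t 23.9167 at [ 0.4585 -0.0752  0.1622] F [-0.9445  0.551  -0.8342] open 0.01276998843061494
shift [ 0.0792 -0.0049  0.0052] turn [ 0.9586 -0.0101 -0.0672]
```

Emit:
{"fn": "arm_command", "kwargs": {"plan": [[[0.005, -0.005, 0.005, 0.9, 0, 0, 0.005], [0.015, 0, 0, 0, 0, 0, 0.005], [0.015, 0, 0, 0, 0, 0, 0.005], [0.015, 0, 0, 0, 0, 0, 0.005], [0.01, 0, 0, 0, 0, 0, 0.005], [0.006, 0, 0, 0, 0, 0, 0.005], [0, 0, 0, 0, 0, 0, 0.005]]]}}

```text
t: 24.5
tool_pos: [0.4563, -0.0831, 0.098]
tool_rot: [1.121, 1.255, -1.117]
contact_force: [0.3, 0.2, -0.7]
opening: 0.0125
```

```bash
python3 - <<'E'
from h import *
go([.4545,-.081,.082])
E
```

```text
t 24.5 at [ 0.4563 -0.0831  0.098 ] F [ 0.2977  0.1872 -0.7337] open 0.012467904456713976
shift [ 0.016  -0.0016 -0.0024] turn [-0.0336  0.2513 -0.3972]
```

Emit:
{"fn": "arm_command", "kwargs": {"plan": [[[0.003, -0.0015, -0.002, 0, 0.2, -0.4, 0.005], [0.005, 0, 0, 0, 0, 0, 0.005], [0.003, 0, 0, 0, 0, 0, 0.005], [0.002, 0, 0, 0, 0, 0, 0.005], [0, 0, 0, 0, 0, 0, 0.005]]]}}

```text
t: 24.92
tool_pos: [0.4563, -0.0821, 0.0868]
tool_rot: [1.121, 1.259, -1.119]
contact_force: [-0.8, -0.1, -1.3]
opening: 0.0127
```

Emit:
{"fn": "arm_command", "kwargs": {"plan": [[[0.002, -0.001, 0, 0, 0, 0, 0.005], [0.002, 0, 0, 0, 0, 0, 0.005], [0.001, 0, 0, 0, 0, 0, 0.005], [0.001, 0, 0, 0, 0, 0, 0.005], [0, 0, 0, 0, 0, 0, 0.005]]]}}

```text
t: 25.33
tool_pos: [0.4562, -0.0825, 0.0815]
tool_rot: [1.121, 1.257, -1.118]
contact_force: [-0.2, -0.5, -0.9]
opening: 0.0125
```

Emit:
{"fn": "arm_command", "kwargs": {"plan": [[[0.002, 0, 0, 0, 0, 0, 0.005], [0.001, 0, 0, 0, 0, 0, 0.005], [0, 0, 0, 0, 0, 0, 0.005]]]}}

```text
t: 25.58
tool_pos: [0.4578, -0.0832, 0.0818]
tool_rot: [1.121, 1.254, -1.117]
contact_force: [-0.8, -0.8, -1.2]
opening: 0.0129
```

Stalled at the floor height of about 82 mm. Release and rise.

Emit:
{"fn": "arm_command", "kwargs": {"plan": [[[0, 0, 0, 0, 0, 0, 0.018], [0, 0, 0, 0, 0, 0, 0.025], [0, 0, 0, 0, 0, 0, 0.035], [0, 0, 0, 0, 0, 0, 0.05], [0, 0, 0, 0, 0, 0, 0.07], [0, 0, 0, 0, 0, 0, 0.08], [0, 0, 0, 0, 0, 0, 0.08], [-0.01, 0, 0, 0, 0, 0, 0.08], [-0.02, 0, 0, 0, 0, 0, 0.08], [-0.03, 0, 0, 0, 0, 0, 0.08], [-0.03, 0, 0, 0, 0, 0, 0.08], [-0.02, 0, 0, 0, 0, 0, 0.08], [0, 0, 0, 0, 0, 0, 0.08]]]}}

```text
t: 26.67
tool_pos: [0.4547, -0.0819, 0.1963]
tool_rot: [1.12, 1.259, -1.12]
contact_force: [0.8, -0.6, -0.1]
opening: 0.0802
```

```bash
python3 - <<'E'
from h import *
go([.6346,.0779,.15]); M=T("scene"); save("scene","s4.png")
for n in ["bit_red","bit_green"]:
    for d in mark_of("scene",n)[:2]: print(n,round(d["conf"],2),w(M,d["at"]))
E
```

```text
t 26.6667 at [ 0.4547 -0.0819  0.1963] F [ 0.845  -0.5654 -0.1159] open 0.0801649187429229
shift [ 0.0464  0.1975 -0.1373] turn [-0.0356  0.1601 -0.1538]
bit_red 0.55 [ 0.4562 -0.0766  0.0096]
bit_green 0.84 [0.6302 0.0754 0.0021]
```

Red is in its pot. Green is last.

Emit:
{"fn": "arm_command", "kwargs": {"plan": [[[0, 0.015, -0.01, 0, 0, 0, 0.07], [0, 0.028, -0.02, 0, 0, 0, 0.07], [0, 0.03, -0.022, 0, 0, 0, 0.06], [0, 0.03, -0.022, 0, 0, 0, 0.06], [0, 0.03, -0.022, 0, 0, 0, 0.05], [0, 0.028, -0.018, 0, 0, 0, 0.04], [0, 0.02, -0.013, 0, 0, 0, 0.04], [0, 0.01, -0.007, 0, 0, 0, 0.04], [0, 0, 0, 0, 0, 0, 0.04], [0, 0, 0, 0, 0, 0, 0.04]]]}}

```text
t: 27.65
tool_pos: [0.6212, 0.0828, 0.1614]
tool_rot: [1.105, 1.297, -1.152]
contact_force: [-0.6, 0.6, 0.3]
opening: 0.0402
```

```bash
python3 - <<'E'
from h import *
go([.6346,.0779,.13])
E
```

```text
t 27.65 at [0.6212 0.0828 0.1614] F [-0.6057  0.5506  0.3319] open 0.040151720314848094
shift [0.0308 0.0141 0.0066] turn [-0.2242 -0.3896  2.4637]
```

Emit:
{"fn": "arm_command", "kwargs": {"plan": [[[0, 0.014, 0.0065, -0.2, -0.4, 2.4, 0.04], [0, 0, 0, 0, 0, 0, 0.04], [0.015, 0, 0, 0, 0, 0, 0.04], [0.012, 0, 0, 0, 0, 0, 0.04], [0, 0, 0, 0, 0, 0, 0.04]]]}}

```text
t: 28.07
tool_pos: [0.6295, 0.0752, 0.1273]
tool_rot: [1.116, 1.271, -1.131]
contact_force: [0.1, -0.2, 0.2]
opening: 0.0398
```

```bash
python3 - <<'E'
from h import *
go([.6346,.0779,.08])
E
```

```text
t 28.0667 at [0.6295 0.0752 0.1273] F [ 0.097  -0.1703  0.1517] open 0.039802569720204815
shift [ 0.0472  0.0059 -0.0021] turn [-0.1855 -0.0287  0.7118]
```

Emit:
{"fn": "arm_command", "kwargs": {"plan": [[[0, 0.006, -0.002, -0.2, 0, 0.7, 0.04], [0.008, 0, 0, 0, 0, 0, 0.04], [0.012, 0, 0, 0, 0, 0, 0.04], [0.01, 0, 0, 0, 0, 0, 0.04], [0.004, 0, 0, 0, 0, 0, 0.04], [0, 0, 0, 0, 0, 0, 0.04]]]}}

```text
t: 28.57
tool_pos: [0.6341, 0.0773, 0.09]
tool_rot: [1.121, 1.265, -1.121]
contact_force: [-0.2, -0.5, -0.1]
opening: 0.0403
```

```bash
python3 - <<'E'
from h import *
go([.6346,.0779,.079])
E
```

```text
t 28.5667 at [0.6341 0.0773 0.09  ] F [-0.2342 -0.534  -0.097 ] open 0.04026188680504217
shift [ 0.011   0.0006 -0.0005] turn [-0.0516 -0.051   0.0667]
```

Emit:
{"fn": "arm_command", "kwargs": {"plan": [[[0.005, 0.0005, -0.0005, 0, 0, 0, 0.03], [0.004, 0, 0, 0, 0, 0, 0.025], [0.001, 0, 0, 0, 0, 0, 0.025], [0, 0, 0, 0, 0, 0, 0.025]]]}}

```text
t: 28.9
tool_pos: [0.6346, 0.0781, 0.0786]
tool_rot: [1.12, 1.265, -1.121]
contact_force: [-0.9, -0.5, 0.1]
opening: 0.0248
```

```bash
python3 - <<'E'
from h import *
go([.6346,.0779,.079])
E
```

```text
t 28.9 at [0.6346 0.0781 0.0786] F [-0.8881 -0.4563  0.0685] open 0.0248043418126089
shift [-0.0004 -0.      0.0002] turn [-0.0388 -0.0563  0.0981]
```

Emit:
{"fn": "arm_command", "kwargs": {"plan": [[[0, 0, 0, 0, 0, 0, 0.016], [0, 0, 0, 0, 0, 0, 0.005], [0, 0, 0, 0, 0, 0, 0.005], [0, 0, 0, 0, 0, 0, 0.005], [0, 0, 0, 0, 0, 0, 0.005]]], "squeeze": 50}}

```text
t: 29.32
tool_pos: [0.635, 0.0781, 0.0793]
tool_rot: [1.121, 1.264, -1.12]
contact_force: [0.1, 0.1, -1.0]
opening: 0.0127
```

Emit:
{"fn": "arm_command", "kwargs": {"plan": [[[-0.003, 0, 0, 0, 0, 0, 0.005], [-0.004, 0, 0, 0, 0, 0, 0.005], [-0.006, 0, 0, 0, 0, 0, 0.005], [-0.008, 0, 0, 0, 0, 0, 0.005], [-0.01, 0, 0, 0, 0, 0, 0.005], [-0.012, 0, 0, 0, 0, 0, 0.005], [-0.015, 0, 0, 0, 0, 0, 0.005], [-0.02, 0, 0, 0, 0, 0, 0.005], [-0.02, 0, 0, 0, 0, 0, 0.005], [-0.02, 0, 0, 0, 0, 0, 0.005], [-0.012, 0, 0, 0, 0, 0, 0.005], [-0.005, 0, 0, 0, 0, 0, 0.005], [0, 0, 0, 0, 0, 0, 0.005]]]}}

```text
t: 30.4
tool_pos: [0.6364, 0.0781, 0.2353]
tool_rot: [1.125, 1.257, -1.113]
contact_force: [0.2, -0.3, -0.2]
opening: 0.0129
```

```bash
python3 - <<'E'
from h import *
go([.437,-.206,.22])
E
```

```text
t 30.4 at [0.6364 0.0781 0.2353] F [ 0.1934 -0.3    -0.237 ] open 0.012928359000633964
shift [ 0.0132 -0.2321  0.2582] turn [-0.025   0.0182 -0.5443]
```

Emit:
{"fn": "arm_command", "kwargs": {"plan": [[[0, -0.015, 0.01, 0, 0, 0, 0.005], [0, -0.024, 0.026, 0, 0, 0, 0.005], [0, -0.026, 0.029, 0, 0, 0, 0.005], [0, -0.026, 0.029, 0, 0, 0, 0.005], [0, -0.026, 0.029, 0, 0, 0, 0.005], [0, -0.026, 0.029, 0, 0, 0, 0.005], [0, -0.026, 0.029, 0, 0, 0, 0.005], [0, -0.026, 0.029, 0, 0, 0, 0.005], [0, -0.02, 0.025, 0, 0, 0, 0.005], [0, -0.01, 0.012, 0, 0, 0, 0.005], [0, 0, 0.003, 0, 0, 0, 0.005], [0, 0, 0, 0, 0, 0, 0.005], [0, 0, 0, 0, 0, 0, 0.005]]]}}

```text
t: 31.48
tool_pos: [0.4303, -0.2043, 0.2227]
tool_rot: [1.122, 1.273, -1.116]
contact_force: [-0.1, 0.1, -0.8]
opening: 0.0124
```

```bash
python3 - <<'E'
from h import *
go([.437,-.206,.17]); save("wrist","w8.png"); M=T("wrist")
for n in ["pot_green","bit_green"]:
    for d in mark_of("wrist",n)[:2]: print(n,round(d["conf"],2),w(M,d["at"]))
E
```

```text
t 31.4833 at [ 0.4303 -0.2043  0.2227] F [-0.081   0.1482 -0.8046] open 0.012356485827517508
shift [0.0526 0.0066 0.0029] turn [ 0.1848 -0.48    0.1452]
pot_green 0.91 [ 0.4406 -0.2058  0.0024]
bit_green 0.81 [ 0.4255 -0.2054  0.1487]
```

View pics/w8.png

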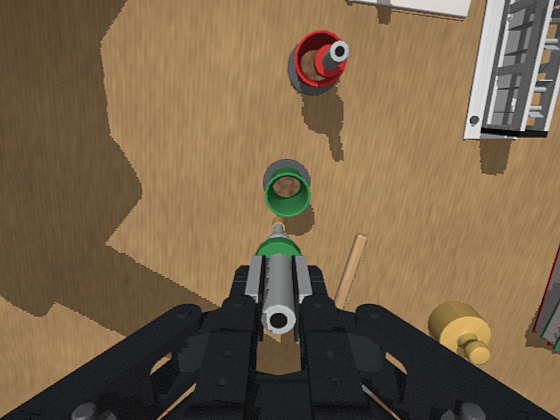

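The red bit stands leaning in its pot (320,60). The green pot's mouth is at (288,195), with the held tip at (278,228). I centre it and lower.

Emit:
{"fn": "arm_command", "kwargs": {"plan": [[[0, 0.008, 0.003, 0, -0.4, 0.1, 0.005], [0, 0, 0, 0, 0, 0, 0.005], [0.015, 0, 0, 0, 0, 0, 0.005], [0.02, 0, 0, 0, 0, 0, 0.005], [0.015, 0, 0, 0, 0, 0, 0.005], [0.01, 0, 0, 0, 0, 0, 0.005], [0, 0, 0, 0, 0, 0, 0.005]]]}}

```text
t: 32.22
tool_pos: [0.4453, -0.2025, 0.1631]
tool_rot: [1.109, 1.266, -1.107]
contact_force: [-0.8, 0.5, -0.7]
opening: 0.0129
```

```bash
python3 - <<'E'
from h import *
go([.4385,-.206,.083])
E
```

```text
t 32.2167 at [ 0.4453 -0.2025  0.1631] F [-0.8067  0.4961 -0.7076] open 0.012864981273180741
shift [ 0.08   -0.0076  0.0023] turn [ 0.8601  0.1352 -0.2338]
```

Emit:
{"fn": "arm_command", "kwargs": {"plan": [[[0.002, -0.008, 0.002, 0.9, 0.1, -0.2, 0.005], [0.012, -0.001, 0, 0, 0, 0, 0.005], [0.015, 0, 0, 0, 0, 0, 0.005], [0.015, 0, 0, 0, 0, 0, 0.005], [0.012, 0, 0, 0, 0, 0, 0.005], [0.006, 0, 0, 0, 0, 0, 0.005], [0, 0, 0, 0, 0, 0, 0.005]]]}}

```text
t: 32.8
tool_pos: [0.4381, -0.2076, 0.101]
tool_rot: [1.121, 1.254, -1.12]
contact_force: [-0.7, 0.0, -0.8]
opening: 0.0126
```

```bash
python3 - <<'E'
from h import *
go([.4385,-.206,.0823])
E
```

```text
t 32.8 at [ 0.4381 -0.2076  0.101 ] F [-0.7463  0.0372 -0.846 ] open 0.012615537449526993
shift [ 0.0186  0.0005 -0.0016] turn [-0.1334  0.3245 -0.3366]
```

Emit:
{"fn": "arm_command", "kwargs": {"plan": [[[0.004, 0, -0.0015, 0, 0.3, -0.3, 0.005], [0.006, 0, 0, 0, 0, 0, 0.005], [0.004, 0, 0, 0, 0, 0, 0.005], [0.001, 0, 0, 0, 0, 0, 0.005], [0, 0, 0, 0, 0, 0, 0.005]]]}}

```text
t: 33.22
tool_pos: [0.4393, -0.2071, 0.0869]
tool_rot: [1.122, 1.258, -1.121]
contact_force: [0.4, 0.5, -1.0]
opening: 0.0125
```

Emit:
{"fn": "arm_command", "kwargs": {"plan": [[[0.001, 0, 0, 0, 0, 0, 0.005], [0.001, 0, 0, 0, 0, 0, 0.005], [0.001, 0, 0, 0, 0, 0, 0.005], [0.001, 0, 0, 0, 0, 0, 0.005], [0, 0, 0, 0, 0, 0, 0.005]]]}}

```text
t: 33.63
tool_pos: [0.4401, -0.2076, 0.0838]
tool_rot: [1.122, 1.256, -1.12]
contact_force: [-0.3, 0.9, -0.9]
opening: 0.0129
```

Emit:
{"fn": "arm_command", "kwargs": {"plan": [[[0.002, 0, 0, 0, 0, 0, 0.005], [0.001, 0, 0, 0, 0, 0, 0.005], [0, 0, 0, 0, 0, 0, 0.005]]]}}

```text
t: 33.88
tool_pos: [0.4407, -0.2081, 0.0818]
tool_rot: [1.122, 1.254, -1.12]
contact_force: [-0.3, -1.1, -1.4]
opening: 0.0124
```

Emit:
{"fn": "arm_command", "kwargs": {"plan": [[[0.002, 0, 0, 0, 0, 0, 0.005], [0.001, 0, 0, 0, 0, 0, 0.005], [0, 0, 0, 0, 0, 0, 0.005]]]}}

```text
t: 34.13
tool_pos: [0.4419, -0.209, 0.0819]
tool_rot: [1.121, 1.252, -1.119]
contact_force: [-1.0, 0.0, -0.6]
opening: 0.0128
```

Stalled on the floor again. Release and rise.

Emit:
{"fn": "arm_command", "kwargs": {"plan": [[[0, 0, 0, 0, 0, 0, 0.018], [0, 0, 0, 0, 0, 0, 0.025], [0, 0, 0, 0, 0, 0, 0.035], [0, 0, 0, 0, 0, 0, 0.05], [0, 0, 0, 0, 0, 0, 0.07], [0, 0, 0, 0, 0, 0, 0.08], [0, 0, 0, 0, 0, 0, 0.08], [-0.01, 0, 0, 0, 0, 0, 0.08], [-0.02, 0, 0, 0, 0, 0, 0.08], [-0.03, 0, 0, 0, 0, 0, 0.08], [-0.03, 0, 0, 0, 0, 0, 0.08], [-0.03, 0, 0, 0, 0, 0, 0.08], [-0.02, 0, 0, 0, 0, 0, 0.08], [0, 0, 0, 0, 0, 0, 0.08]]]}}

```text
t: 35.3
tool_pos: [0.4386, -0.2067, 0.2281]
tool_rot: [1.121, 1.258, -1.121]
contact_force: [-0.0, -0.4, 0.1]
opening: 0.0798
```

```bash
python3 - <<'E'
from h import *
go([.437,-.206,.2]); im=save("scene","s5.png"); M=T("scene")
for n in ["bit_red","bit_yellow","bit_blue","bit_green","sharpener_1"]:
    for d in mark_of("scene",n)[:2]: print(n,round(d["conf"],2),w(M,d["at"]))
cv2.imwrite("pics/s5c.png",cv2.resize(im[90:310,150:430,::-1],None,fx=2.5,fy=2.5))
E
```

```text
t 35.3 at [ 0.4386 -0.2067  0.2281] F [-0.0131 -0.4475  0.1427] open 0.07981438445416202
shift [ 0.0281 -0.0016 -0.001 ] turn [-0.1457  0.1761 -0.18  ]
bit_red 0.65 [ 0.4564 -0.075   0.0102]
bit_yellow 0.8 [0.4794 0.0604 0.0132]
bit_blue 0.55 [0.433  0.2062 0.0108]
bit_green 0.6 [ 0.4368 -0.2101  0.0074]
sharpener_1 0.91 [0.6247 0.1339 0.0054]
sharpener_1 0.68 [0.6402 0.0185 0.0095]
```

View pics/s5c.png

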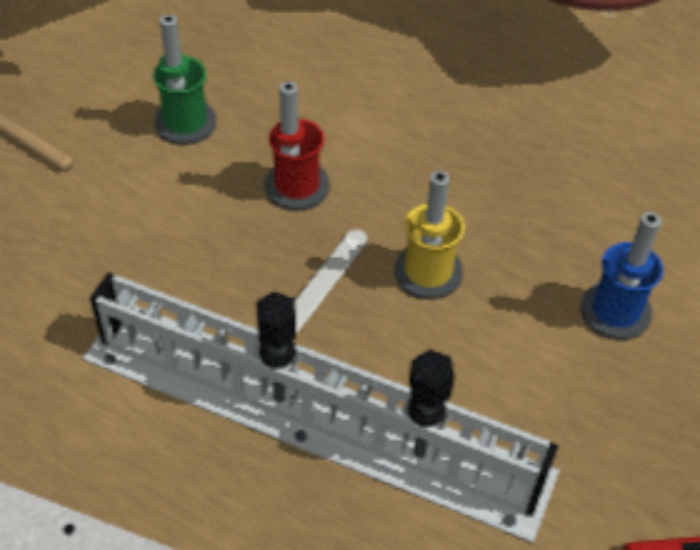

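The green bit at (170,65), red (290,130), yellow (437,215) and blue (640,260) stand in their own pots. Both sharpeners are still clipped at (277,330) and (430,385), and the gripper is clear.

```bash
python3 -c "
from h import *
print(finish_job())"
```

```text
the job is handed in; nothing more can be done
None
```

All four coloured bits are in the pots of their own colour, cutting edge down, and the job is handed in. I pulled them one at a time (yellow, blue, red, green) and let each go only after the arm stopped descending at the expected pot-floor height. It took about 35 s of the 96 s allowed.

- **Final picture:** all four bits stand in their own pots, leaning slightly, and the gripper is well clear. Both black sharpeners are still upright in the strip.
- **Tip positions:** the networks put every tip 7 to 13 mm above the bench, against a pot floor at 8 mm. They also put each tip within about 6 mm of its pot's centre.
- **Check that didn't settle it:** the force reading showed no clear rise when the bits touched the floor, because its noise of about 1 N hid it. Floor contact therefore rests on the descent stopping at 81–82 mm tool height, where I had predicted it. The final tip heights agree.

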